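# Hand over the fruit dish with its peeler

## Task

Get the fruit dish ready to hand over: stand the peeler, handle down, in the little blue cup at the end of the dish and let go of it, then lift the dish by its wooden grip clear of the worktop, and once it is up turn it a quarter turn so that the cup with the peeler faces the front edge of the worktop, where the guest will take it. Keep the dish level all the way, with the loose orange resting untouched in the middle of the plate and the peeler still standing in its cup, and leave the lemon, the salt shaker and the pepper mill where they are. Finish still holding the dish up by its grip, level and steady: do not put it down.

Things in the scene. Friction and masses are not known exactly. Their poses are not given: they have to be found in the camera images.
- dish: Fruit dish, one loose rigid piece, 0.67 kg: scalloped blue and white plate, 250 mm across, 24 mm high, level middle 125 mm across; thin steel bail from rim to rim (feet 109 mm from the centre) with a wooden grip on top; blue cup outside the rim at one bail foot. Origin: under the plate's centre. x: along the bail towards the cup, z up. At the start the cup points roughly right (-y).
- grip (a point): Middle of the wooden grip, over the plate's centre, 137 mm above the dish's underside: a bar 100 mm long along the dish's x, 16 mm wide, 24 mm high. With orange and peeler the dish balances about 15 mm from here towards the cup; gripped there firmly (40 N or more) it hangs level.
- cup_mouth (a point): Centre of the open mouth of the blue cup, 152 mm from the dish's centre along its x axis and 67 mm above the dish's underside. The cup is 58 mm high, 51 mm across at the rim, with 2.5 mm walls, tapering to 39 mm across at its foot.
- cup_floor (a point): Centre of the cup's inner floor, 54 mm below its mouth.
- plate_mid (a point): Centre of the plate's inner bottom, 8 mm above the dish's underside, in the dish's middle.
- orange_mid (a point): Centre of the loose orange, a ball 74 mm across and 70 mm high, 0.19 kg, that lies in the middle of the plate and can roll. Its axes mean nothing.
- peeler_mid (a point): Middle of a black kitchen peeler, 170 mm long, 0.05 kg, lying flat on the worktop. x: along it, towards the metal blade (at the start roughly to the robot). The handle, 24 mm wide (y), 17 mm thick (z), runs from -85 to +20 mm; the blade, 14 mm wide, 6 mm thick, on to +85. Centre of mass at about -20 mm.
- peeler_foot (a point): End of the peeler's handle, 85 mm in -x from its middle: the end that goes down into the cup. Axes as the peeler's.
- lemon_mid (a point): Centre of a loose lemon, 78 x 55 x 56 mm; leave it alone.
- salt: Loose salt shaker, 44 mm across, 90 mm high, origin under its foot; leave it alone.
- mill: Loose wooden pepper mill, 58 mm across, 150 mm high, origin under its foot; leave it alone.
- worktop_back (a point): A fixed point on the worktop's surface behind the dish, towards the wall; axes those of the world (x ahead of the robot, from the worktop's front edge towards the wall; y to the left).

How it is judged:
By the outcome, as a careful person would: the job done as asked, in the order asked, and still so for the second after the job is handed in, while the arm keeps its last pose, push and grip.
It also fails if it takes over 72 s, if anything falls off the work surface, if the arm or the gripper's body presses on something with over 40 N, if the wrist force passes 120 N, or if a joint passes its speed limit or range.

## Robot

A 6-joint arm with a two-finger parallel gripper is mounted at the origin on a cart in front of the work surface, level with it; the furniture and walls round the work are solid. World frame = base frame: x ahead of the robot, y to its left, z up, the work surface at z = 0. Lengths are in mm, angles in rad, forces in N, time in s.
With the tool pointing down it reaches from about 350 to 775 mm from the base axis. Payload 7.3 kg.
Tool frame: the origin (TCP) lies at the very end of the fingers, on their centre line; the grasp point (between the pads) lies 19 mm behind it; z points along the fingers, x is the direction in which the jaws open and shut, and the axes are right-handed (so a half turn about z gives the same grasp; the last joint's range is limited). The gripper opens to 92 mm and grips with 3 to 60 N. Pads are 19 mm wide; open, the fingers measure 130 mm over their backs; the gripper's body (75 mm by 190 mm) begins 47 mm behind the grasp point.
Start: joints at [1.12, 0.342, 1.524, -0, 1.275, -0.146], TCP at [157.539, 500.826, 226.741] pointing down, gripper open.
Joint ranges: [-2.53, 2.53], [-0.77, 2.02], [0.04, 2.7], [-1, 4.14], [0.28, 2.66], [-3.11, 3.11]. Speed limits (rad/s): [2.57, 2.57, 3.14, 3.14, 3.14, 3.14].

## Interface

Orientations are given as [roll, pitch, yaw] about the fixed x, y, z axes, in that order (R = Rz(yaw) Ry(pitch) Rx(roll)).
In Python, from plant import bot, capture, camera_params gives the robot as it stands.
- The arm moves only by the shell command python3 -m jog 'ROWS' [OPENING]. ROWS is a JSON object of lists of equal length, an entry for each row: "xyz": the shift along the world's x, y, z as a fraction of full scale, a list of three; "angular": the turn, a rotation vector about the world's x, y, z as a fraction of full scale, a list of three. In form: {"xyz": [[x, y, z], ...], "angular": [[wx, wy, wz], ...]}. A call has 1 to 10 rows; each row shifts and turns the pose as measured when the row begins; what a row does not reach is not made up. Full scale, the value 1, is 2 cm for a shift and 6 degrees for a turn. A row lasts 1/10 s, in which the tool goes at most 50 mm and 8.59 degrees, less where a joint would pass 70% of its speed; a pose out of reach is approached as far as the arm can. A call with a number of a shift or a turn outside -1 to 1 is refused whole. A call with a gripper value outside its range is refused whole. OPENING is the closure, from -1 (fully open) to 1 (shut), set as the call begins (- or left out, the last holds). The fingers move at their own pace and stop on an object; the grip force is fixed at half the most. Time passes only in rows, so rows that do not move let the fingers close. It gives the time, the measured TCP pose, the force and the opening at its end, in the units of the state.
- bot.get_obs(): the state, without advancing time (a new reading comes with each control period).
- capture(name): name is "scene" or "side" or "wrist"; returns the picture (480x640x3 uint8, red, green, blue); there is no depth.
- camera_params(name): a dict with "fx", "fy", "cx", "cy" (pixels), "rvec" (rotation vector, rad) and "tvec" (3), from world to camera coordinates, as OpenCV has them. Camera axes: x right, y down, z forward; pixel columns grow to the right and rows downward; lengths in mm; the calibration is good to about 2 mm. The wrist camera is an equidistant fisheye: a pixel r from the principal point sees the ray r / f radians off the axis. A picture is of the moment at which its call begins: read the wrist's pose just before it. camera_params takes no time and is no camera call; for the wrist camera it gives the pose at the moment of the call.
- bot.close_job(): hands the job in, once; it reports no verdict.
The state is a dict: "time": time; "joint_positions": joint angles; "dq": joint speeds; "tau": joint torques, N m; "tool_pos": TCP position; "tcp_rot": TCP orientation; "contact_force": force on the tool from outside, world axes, zero at the start; "moment": the same for the moment, N m; "grip_width": finger opening in mm.
Only numpy, scipy, OpenCV 4.12 (cv2) and the standard library are available. Lean on these libraries where they do the work, as an engineer would, in place of code of your own. Each camera call takes 0.05 s, during which the arm holds its last target.

## Working session

There is one attempt and no reset: what is moved stays moved. The work goes in short steps, Python scripts to look and compute and a shell command to move; the robot and the scene stay as the last step left them, time stands still between calls to the robot, and variables do not carry over. Pictures are saved under pics/ and viewed, and the job is handed in when it is done.

```bash
ls; mkdir -p pics; python3 - <<'E'
from plant import bot,capture,camera_params
import cv2
o=bot.get_obs();print(o)
for n in["scene","side","wrist"]:
    print(n,camera_params(n)); cv2.imwrite(f"pics/{n}0.png",capture(n)[:,:,::-1])
E
```

```text
pics
{'time': 0.0, 'joint_positions': array([ 1.11996181e+00,  3.42728789e-01,  1.52502874e+00, -9.11585574e-06,
        1.27537634e+00, -1.46013121e-01]), 'dq': array([ 0.00040943,  0.00125994, -0.00063512, -0.00182119,  0.00109332,
       -0.00031215]), 'tau': array([-9.20278508e-04, -4.31234336e+01, -2.44217670e+01,  7.18332105e-02,
        5.58728934e-02, -1.21978260e-04]), 'tool_pos': array([157.37350045, 500.43182199, 226.0377172 ]), 'tcp_rot': array([-3.14137704e+00,  1.52608374e-03,  1.26597775e+00]), 'contact_force': array([-0.16407732, -0.27570226, -0.03746708]), 'moment': array([-0.00661633,  0.0020809 , -0.027726  ]), 'grip_width': 91.43172618006437}
scene {'fx': 595.4502592349463, 'fy': 595.4502592349463, 'cx': 316.129878106617, 'cy': 231.44376708428575, 'rvec': array([ 2.21627705, -0.9222306 ,  0.36777663]), 'tvec': array([-321.73402693,  432.83800848,  886.89109247])}
side {'fx': 480.89624419801135, 'fy': 480.89624419801135, 'cx': 314.6582838523535, 'cy': 239.34963106872618, 'rvec': array([ 2.169911  , -0.4994168 ,  0.27592299]), 'tvec': array([-443.71094544,  272.38891845,  774.4571223 ])}
wrist {'fx': 371.64829954431775, 'fy': 371.64829954431775, 'cx': 322.0597349966109, 'cy': 245.48620302318153, 'rvec': array([-2.32132671, -1.70251152, -0.2650384 ]), 'tvec': array([-525.96209923,  -38.4624221 ,  392.54643754])}
```

View pics/scene0.png

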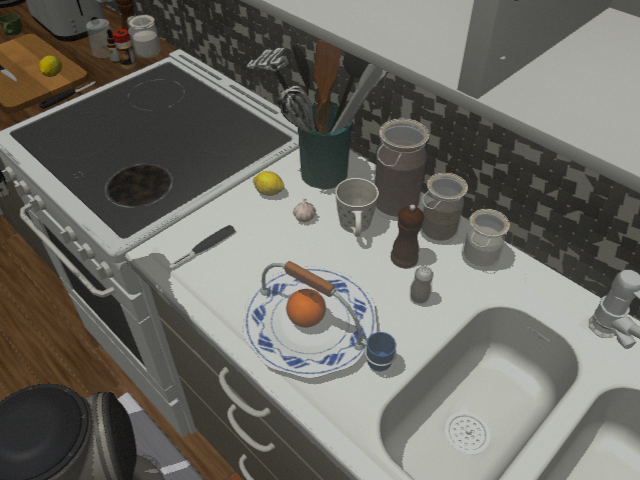

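View pics/side0.png

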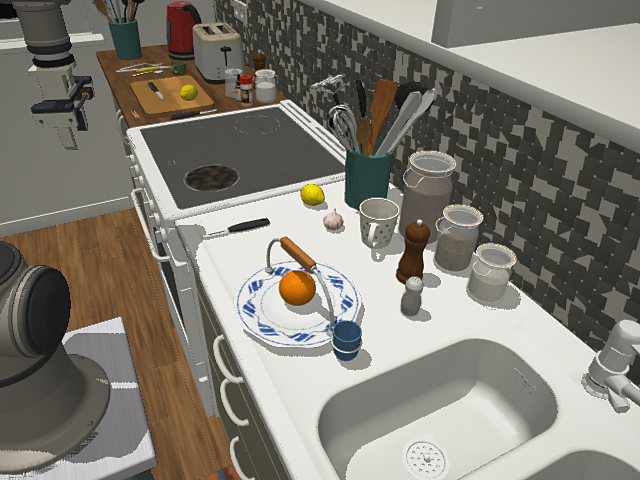

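View pics/wrist0.png

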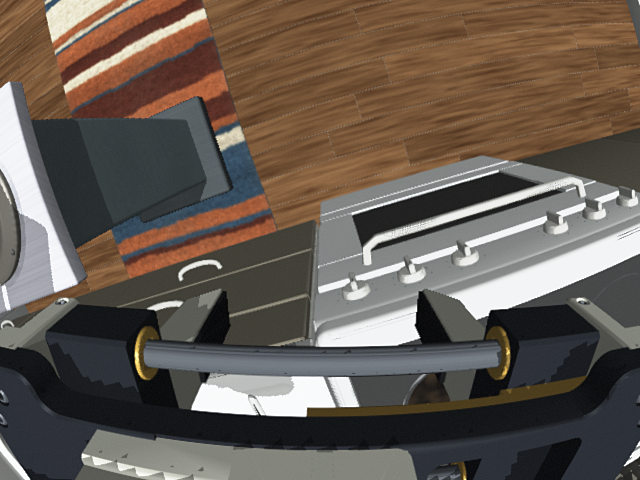

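Scene shows the peeler at about (173,266) blade tip to (235,229) handle end, and the dish with its cup at (381,347). I'll zoom in for accuracy.

```bash
cat > h.py <<'E'
import numpy as np,cv2
from plant import bot,capture,camera_params
from scipy.spatial.transform import Rotation as R
def ray(n,uv,p=None):
    p=p or camera_params(n);Rm=cv2.Rodrigues(p['rvec'])[0];t=np.asarray(p['tvec'])
    a=(uv[0]-p['cx'])/p['fx'];b=(uv[1]-p['cy'])/p['fy']
    if n=='wrist':
        r=np.hypot(a,b);s=np.sin(r)/max(r,1e-9);d=np.array([a*s,b*s,np.cos(r)])
    else:d=np.array([a,b,1.])
    return -Rm.T@t,Rm.T@(d/np.linalg.norm(d))
def onz(n,uv,z,p=None):
    c,d=ray(n,uv,p);return c+d*(z-c[2])/d[2]
def tri(*obs):
    A=np.zeros((3,3));b=np.zeros(3)
    for n,uv in obs:
        c,d=ray(n,uv);P=np.eye(3)-np.outer(d,d);A+=P;b+=P@c
    x=np.linalg.solve(A,b);return x
def proj(n,X,p=None):
    p=p or camera_params(n);Rm=cv2.Rodrigues(p['rvec'])[0];c=Rm@np.asarray(X,float)+np.asarray(p['tvec'])
    if n=='wrist':
        rr=np.hypot(c[0],c[1]);th=np.arctan2(rr,c[2]);k=th/max(rr,1e-9);return np.array([p['cx']+p['fx']*c[0]*k,p['cy']+p['fy']*c[1]*k])
    return np.array([p['cx']+p['fx']*c[0]/c[2],p['cy']+p['fy']*c[1]/c[2]])
def zoom(src,box,out,k):
    im=cv2.imread(src);x,y,w,h=box
    cv2.imwrite(out,cv2.resize(im[y:y+h,x:x+w],None,fx=k,fy=k,interpolation=cv2.INTER_CUBIC))
def st():
    o=bot.get_obs();print(round(o['time'],2),o['tool_pos'].round(1),o['tcp_rot'].round(3),o['contact_force'].round(1),o['moment'].round(2),round(o['grip_width'],1),o['joint_positions'].round(2))
E
python3 - <<'E'
from h import *
zoom('pics/scene0.png',(160,210,240,180),'pics/z1.png',3.3)
zoom('pics/side0.png',(195,205,200,150),'pics/z2.png',4)
E
```

```text
(no output)
```

View pics/z1.png

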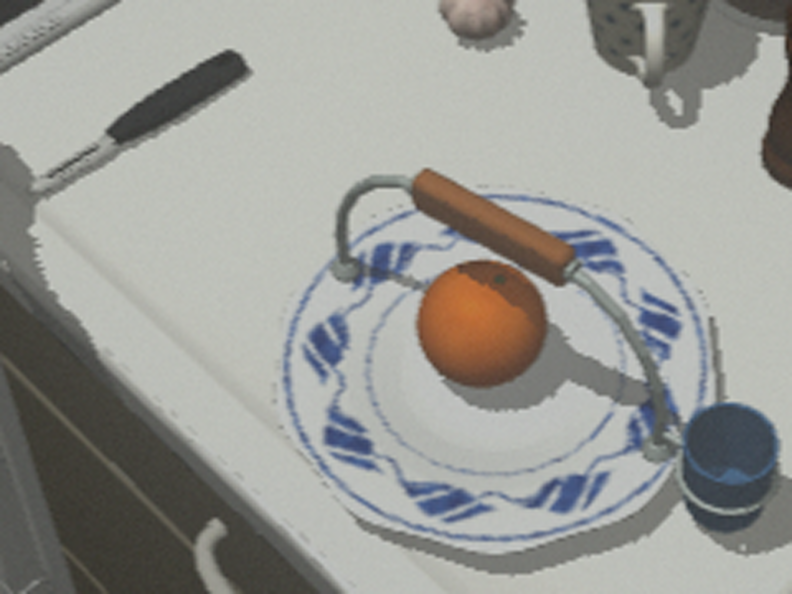

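View pics/z2.png

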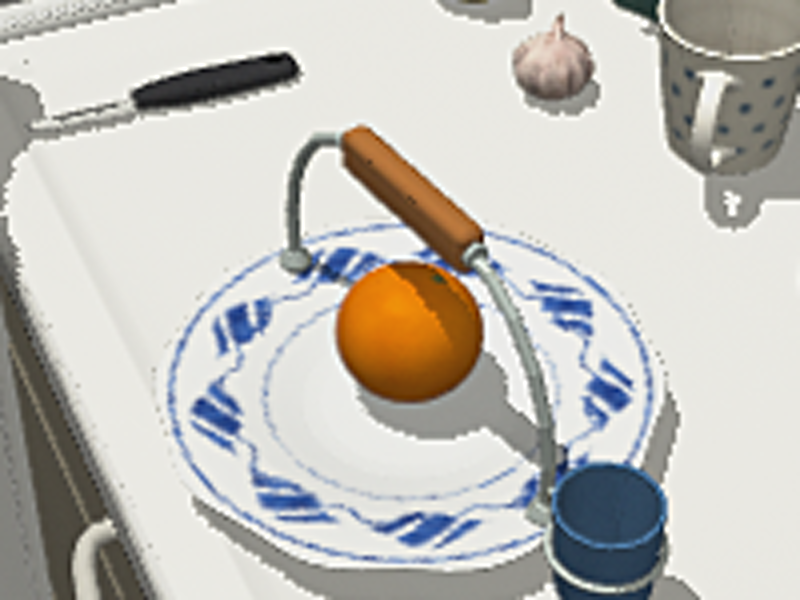

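```bash
python3 - <<'E'
from h import *
a=lambda u,v:(160+u/3.3,210+v/3.3)
b=lambda u,v:(195+u/4,205+v/4)
L={'hend':((248,63),(297,68),9),'hb':((108,135),(133,100),9),'tip':((38,188),(35,127),6),'cup':((730,443),(608,508),67),
'gl':((419,187),(347,142),137),'gr':((565,268),(472,250),137),'plate':((497,360),(411,390),22),'orange':((482,323),(410,332),43)}
for k,(p,q,z) in L.items():
    print(k,tri(('scene',a(*p)),('side',b(*q))).round(1),onz('scene',a(*p),z).round(1),onz('side',b(*q),z).round(1))
E
```

```text
hend [531.5 326.8   4.3] [528.5 322.7   9. ] [529.5 320.7   9. ]
hb [431.  348.1  -4.1] [424.3 336.5   9. ] [427.1 330.8   9. ]
tip [367.5 334.3   5.3] [367.6 333.9   6. ] [367.  333.1   6. ]
cup [ 500.1 -115.6   57.9] [ 494.9 -119.1   67. ] [ 495.6 -122.5   67. ]
gl [461.   77.  139.2] [461.9  78.4 137. ] [462.4  79.9 137. ]
gr [482.4 -12.  131.2] [477.2 -15.7 137. ] [481.  -17.1 137. ]
plate [475.9  35.7   7. ] [469.2  28.2  22. ] [468.6  21.3  22. ]
orange [478.7  48.1  32.3] [470.6  41.3  43. ] [476.3  38.9  43. ]
```

```bash
python3 -m jog '{"xyz":[[1,-0.6,0],[1,-0.6,0],[1,-0.6,0],[1,-0.6,0],[1,-0.6,0],[1,-0.6,0],[1,-0.6,0],[1,-0.6,0],[1,-0.6,0],[1,-0.6,0]],"angular":[[0,0,0.2],[0,0,0.2],[0,0,0.2],[0,0,0.2],[0,0,0.2],[0,0,0.2],[0,0,0.2],[0,0,0.2],[0,0,0.2],[0,0,0.2]]}' -0.3; python3 -c "
from h import *;st()"
```

```text
time: 1.15
tool_pos: [360.7, 375.5, 223.3]
tcp_rot: [-3.137, 0.006, 1.489]
contact_force: [0.7, 0.2, -0.9]
grip_width: 59.7
1.15 [360.7 375.5 223.3] [-3.137  0.006  1.489] [ 0.7  0.2 -0.9] [ 0.02 -0.    0.01] 59.7 [ 0.66  0.34  1.54 -0.    1.27 -0.83]
```

```bash
python3 -m jog '{"xyz":[[1,-0.6,-0.5],[1,-0.6,-1],[1,-0.6,-1],[0.9,-0.6,-1],[0,0,-1],[0,0,0]],"angular":[[0,0,0],[0,0,0],[0,0,0],[0,0,0],[0,0,0],[0,0,0]]}'; python3 - <<'E'
from h import *
st();p=camera_params('wrist');print({k:np.round(v,4).tolist() for k,v in p.items()});cv2.imwrite('pics/w1.png',capture('wrist')[:,:,::-1])
E
```

```text
time: 1.75
tool_pos: [444.1, 322.9, 129.4]
tcp_rot: [-3.138, 0.006, 1.486]
contact_force: [0.3, -1.5, 0.7]
grip_width: 60.4
1.75 [444.1 322.9 129.4] [-3.138  0.006  1.486] [ 0.3 -1.5  0.7] [0.02 0.02 0.01] 60.4 [ 0.49  0.48  1.59 -0.    1.08 -0.99]
{'fx': 371.6483, 'fy': 371.6483, 'cx': 322.0597, 'cy': 245.4862, 'rvec': [-2.1328, -1.9605, -0.2965], 'tvec': [-360.217, -405.2794, 176.6145]}
```

View pics/w1.png

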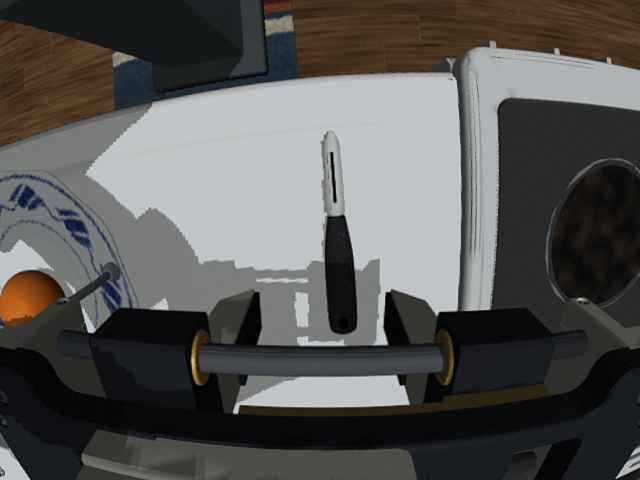

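Peeler seen from the wrist: tip (331,133), blade/handle joint (335,215), handle end (343,333).

```bash
python3 - <<'E'
from h import *
for uv,z in (((331,133),6),((335,215),9),((343,333),9)): print(onz('wrist',uv,z).round(1))
p=camera_params('wrist');Rm=cv2.Rodrigues(p['rvec'])[0];print('cam',(-Rm.T@p['tvec']).round(1))
E
```

```text
[365.2 337.9   6. ]
[428.4 335.9   9. ]
[534.  335.2   9. ]
cam [363.  332.7 289.9]
```

```bash
python3 - <<'E'
from h import *
for X in ((365,338,6),(428,336,9),(534,335,9),(532,322,9)): print(X,proj('scene',X).round(1),proj('side',X).round(1),proj('wrist',X).round(1))
cv2.imwrite('pics/s1.png',capture('scene')[:,:,::-1]);cv2.imwrite('pics/d1.png',capture('side')[:,:,::-1])
zoom('pics/s1.png',(140,150,180,135),'pics/s1z.png',4);zoom('pics/d1.png',(180,130,180,135),'pics/d1z.png',4)
E
```

```text
(365, 338, 6) [169.3 266.6] [202.3 235.9] [331.1 132.7]
(428, 336, 9) [194.3 250.1] [227.9 228.8] [335.1 214.5]
(534, 335, 9) [233.5 225. ] [268.8 218.6] [342.7 333. ]
(532, 322, 9) [236.6 228.4] [270.  221.5] [327.8 332.2]
```

View pics/s1z.png

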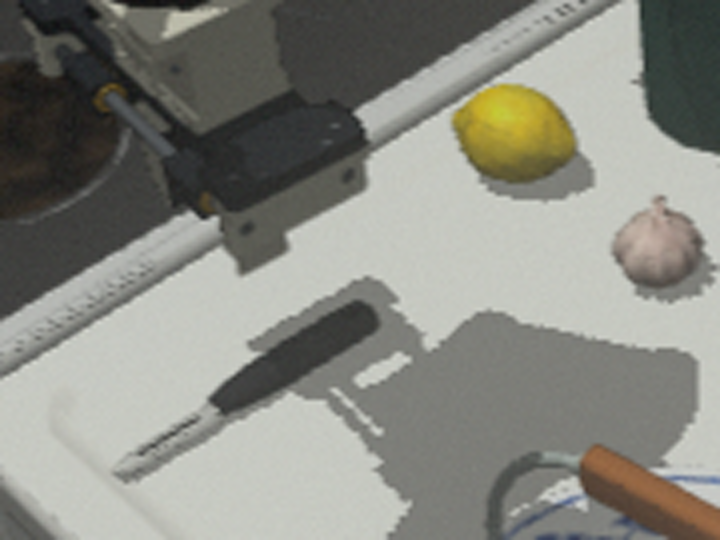

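View pics/d1z.png

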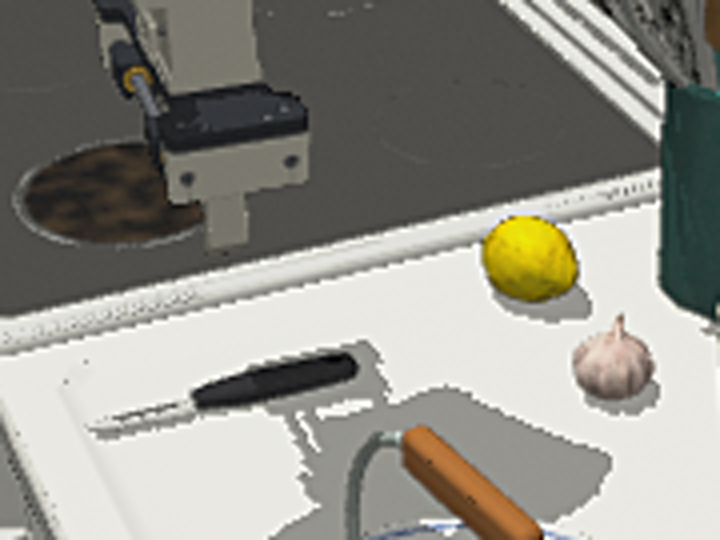

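```bash
python3 -m jog '{"xyz":[[-0.15,0.5,-0.5],[0,0,-1],[0,0,-1],[0,0,-1],[0,0,-1],[0,0,-0.8],[0,0,-0.3],[0,0,0]],"angular":[[0,0,0.4],[0,0,0],[0,0,0],[0,0,0],[0,0,0],[0,0,0],[0,0,0],[0,0,0]]}'
```

```text
time: 2.7
tool_pos: [441.7, 344.9, 23.0]
tcp_rot: [3.127, -0.007, 1.553]
contact_force: [-0.2, 0.9, 0.3]
grip_width: 59.7
```

```bash
python3 -m jog '{"xyz":[[0,-0.6,0],[0,0,0],[0,0,-0.3],[0,0,-0.3],[0,0,0]],"angular":[[0.1,0,0],[0,0,0],[0,0,0],[0,0,0],[0,0,0]]}'; python3 - <<'E'
from h import *
st();cv2.imwrite('pics/w2.png',capture('wrist')[:,:,::-1])
E
```

```text
time: 3.2
tool_pos: [443.3, 336.3, 13.7]
tcp_rot: [3.121, -0.022, 1.556]
contact_force: [-0.4, -0.3, 0.5]
grip_width: 59.4
3.2 [443.3 336.3  13.7] [ 3.121 -0.022  1.556] [-0.4 -0.3  0.5] [-0.01 -0.06  0.06] 59.4 [ 0.51  0.64  1.7   0.01  0.77 -1.06]
```

View pics/w2.png

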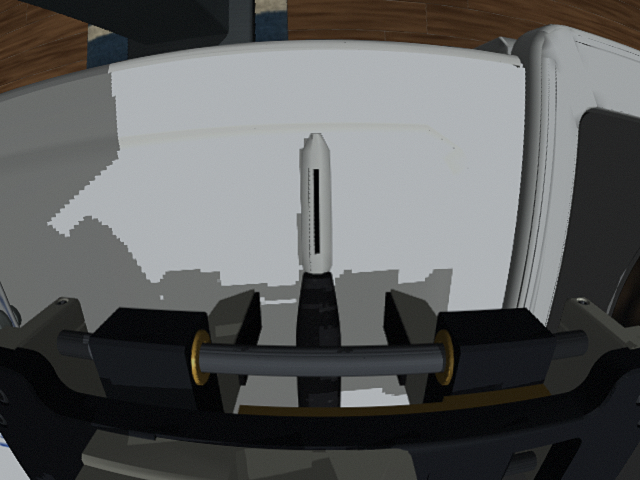

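```bash
python3 -m jog '{"xyz":[[0,0,-0.3],[0,0,-0.2],[0,0,0]],"angular":[[0.15,0.15,0],[0,0,0],[0,0,0]]}'; python3 -c "
from h import *;st()"
```

```text
time: 3.55
tool_pos: [443.6, 337.2, 3.8]
tcp_rot: [3.136, -0.038, 1.557]
contact_force: [0.1, -0.0, 0.3]
grip_width: 59.5
3.55 [443.6 337.2   3.8] [ 3.136 -0.038  1.557] [ 0.1 -0.   0.3] [-0.01  0.01 -0.02] 59.5 [ 0.49  0.66  1.7   0.04  0.76 -1.09]
```

```bash
python3 -m jog '{"xyz":[[0,0,0],[0,0,0],[0,0,0],[0,0,0],[0,0,0],[0,0,0],[0,0,0]],"angular":[[-0.35,0,0],[0,0,0],[0,0,0],[0,0,0],[0,0,0],[0,0,0],[0,0,0]]}' 1; python3 -c "
from h import *;st()"
```

```text
time: 4.25
tool_pos: [443.6, 337.2, 4.3]
tcp_rot: [3.134, -0.002, 1.557]
contact_force: [-0.2, 0.4, 0.3]
grip_width: 18.5
4.25 [443.6 337.2   4.3] [ 3.134e+00 -2.000e-03  1.557e+00] [-0.2  0.4  0.3] [ 0.04  0.   -0.01] 18.5 [ 0.51  0.66  1.68 -0.    0.79 -1.04]
```

```bash
python3 -m jog '{"xyz":[[0,0,0],[0,0,0.3],[0,0,0.8],[0,-0.2,1],[0,-0.5,1],[0,-0.8,1],[0,-1,1],[0,-1,1],[0,-1,1],[0,-1,1]],"angular":[[0,0,0],[0,0,0],[0,0,0],[0,0,0],[0,0,-0.2],[0,0,-0.4],[0,0,-0.8],[0,0,-1],[0,0,-1],[0,0,-1]]}'; python3 - <<'E'
from h import *
st();cv2.imwrite('pics/w3.png',capture('wrist')[:,:,::-1])
E
```

```text
time: 5.25
tool_pos: [440.5, 224.0, 171.9]
tcp_rot: [3.139, 0.0, 1.083]
contact_force: [-0.1, 1.2, -1.5]
grip_width: 18.4
5.25 [440.5 224.  171.9] [3.139 0.    1.083] [-0.1  1.2 -1.5] [-0.05  0.02  0.01] 18.4 [ 0.32  0.34  1.69 -0.    1.11 -0.77]
```

View pics/w3.png

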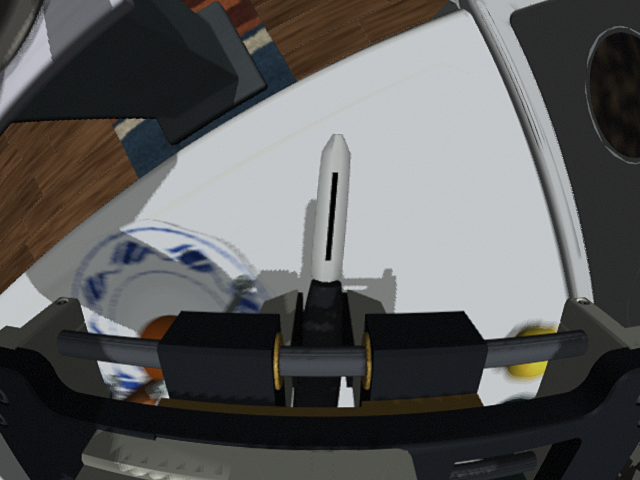

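```bash
python3 - <<'E'
import numpy as np
D=[((157.4,500.4,226.0),(.3427,1.525)),((360.7,375.5,223.3),(.34,1.54)),((444.1,322.9,129.4),(.48,1.59)),((443.3,336.3,13.7),(.64,1.7)),((443.6,337.2,4.3),(.66,1.68)),((440.5,224,171.9),(.34,1.69))]
A=[];b=[]
for p,(q2,q3) in D:
    r=np.hypot(p[0],p[1]);s=q2+q3
    A.append([np.sin(q2),np.sin(s),np.cos(s),0]);b.append(r)
    A.append([np.cos(q2),np.cos(s),-np.sin(s),1]);b.append(p[2])
A=np.array(A);b=np.array(b);x,res,rk,sv=np.linalg.lstsq(A,b,rcond=None);print(x,(A@x-b).round(1),sv)
x,res,rk,sv=np.linalg.lstsq(A[:,[0,1,3]],b,rcond=None);print(x,(A[:,[0,1,3]]@x-b).round(1))
E
```

```text
[ 514.0606542   378.79331995   38.8331921  -109.68896976] [-1.   0.5 -0.2 -0.6  2.3  1.4 -4.3 -2.4  3.1  0.7 -0.4  0.3] [4.15232161 2.57576581 0.3392269  0.09263288]
[ 467.00104468  381.10150826 -100.08811208] [-3.2  2.3 -1.9  0.9  1.2  2.3 -3.7 -4.3  2.9 -0.5  3.2 -0.6]
```

```bash
python3 -m jog '{"xyz":[[-0.1,-0.5,1],[-0.1,-0.7,1],[-0.1,-1,0.8],[-0.1,-1,0.6],[-0.1,-1,0.4],[-0.1,-1,0.3],[-0.1,-1,0],[-0.1,-1,0],[-0.1,-1,0],[-0.1,-1,0]],"angular":[[0,0,-0.8],[0,0,-0.8],[0,0,-0.8],[0,0,-0.8],[0,0,-0.8],[0,0,-0.8],[0,0,-0.8],[0,0,-0.8],[0,0,-0.8],[0,0,-0.8]]}'; python3 -c "
from h import *;st()"
```

```text
time: 6.3
tool_pos: [420.3, 34.2, 263.1]
tcp_rot: [3.134, -0.009, 0.22]
contact_force: [0.1, 0.6, -0.2]
grip_width: 18.1
6.3 [420.3  34.2 263.1] [ 3.134 -0.009  0.22 ] [ 0.1  0.6 -0.2] [-0.05  0.06  0.  ] 18.1 [-0.1   0.11  1.72 -0.    1.29 -0.32]
```

```bash
python3 -m jog '{"xyz":[[0,-1,0],[0,-1,0],[0,-1,0],[0,-1,0],[0,-1,0],[0,-1,0],[0,-1,0],[0,-1,0],[0,-1,0],[0,-1,0]],"angular":[[0,0,-0.7],[0,0,-0.7],[0,0,-0.7],[0,0,-0.7],[0,0,-0.7],[0,0,-0.7],[0,0,-0.7],[0,0,-0.7],[0,0,-0.7],[0,0,-0.7]]}'; python3 -m jog '{"xyz":[[0,0,0],[0,0,0],[0,0,0],[0,0,0]],"angular":[[0.2,-0.1,0],[0.4,-0.2,0],[0.6,-0.3,0],[0.6,-0.3,0]]}';python3 -c "
from h import *;st()"
```

```text
time: 7.3
tool_pos: [419.0, -171.2, 263.4]
tcp_rot: [3.135, -0.01, -0.531]
contact_force: [-0.6, -0.1, -1.3]
grip_width: 18.6
time: 7.7
tool_pos: [420.0, -169.4, 263.6]
tcp_rot: [-2.927, 0.002, -0.524]
contact_force: [-0.2, 0.8, -1.3]
grip_width: 18.3
7.7 [ 420.  -169.4  263.6] [-2.927e+00  2.000e-03 -5.240e-01] [-0.2  0.8 -1.3] [-0.2   0.19 -0.03] 18.3 [-0.7   0.18  1.67  0.22  1.35 -0.23]
```

```bash
python3 -m jog '{"xyz":[[0,0,0],[0,0,0],[0,0,0],[0,0,0],[0,0,0],[0,0,0],[0,0,0],[0,0,0],[0,0,0],[0,0,0]],"angular":[[0.7,-0.4,0],[0.7,-0.4,0],[0.7,-0.4,0],[0.7,-0.4,0],[0.7,-0.4,0],[0.7,-0.4,0],[0.7,-0.4,0],[0.7,-0.4,0],[0.7,-0.4,0],[0.7,-0.4,0]]}';python3 -c "
from h import *;st()"
```

```text
time: 8.7
tool_pos: [423.3, -163.9, 269.1]
tcp_rot: [-2.042, -0.031, -0.514]
contact_force: [0.1, -0.8, -0.7]
grip_width: 18.8
8.7 [ 423.3 -163.9  269.1] [-2.042 -0.031 -0.514] [ 0.1 -0.8 -0.7] [-0.63  0.35  0.04] 18.8 [-1.12  0.44  1.78  0.84  1.69 -0.88]
```

```bash
python3 -m jog '{"xyz":[[0,0,0],[0,0,0],[0,0,0],[0,0,0],[0,0,0],[0,0,0],[0,0,0]],"angular":[[0.7,-0.4,0],[0.7,-0.4,0],[0.7,-0.4,0],[0.7,-0.4,0],[0.7,-0.4,0],[0.2,-0.1,0],[0,0,0]]}';python3 - <<'E'
from h import *
st()
for n in('scene','side'):cv2.imwrite(f'pics/{n}4.png',capture(n)[:,:,::-1])
E
```

```text
time: 9.4
tool_pos: [425.4, -163.2, 269.6]
tcp_rot: [-1.575, -0.045, -0.533]
contact_force: [-1.1, 0.1, -0.5]
grip_width: 18.4
9.4 [ 425.4 -163.2  269.6] [-1.575 -0.045 -0.533] [-1.1  0.1 -0.5] [-0.64  0.38  0.02] 18.4 [-1.18  0.7   1.83  1.01  1.92 -1.11]
```

View pics/scene4.png

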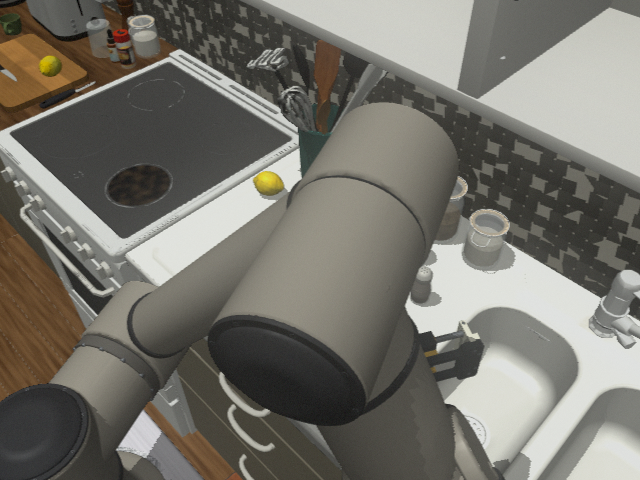

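View pics/side4.png

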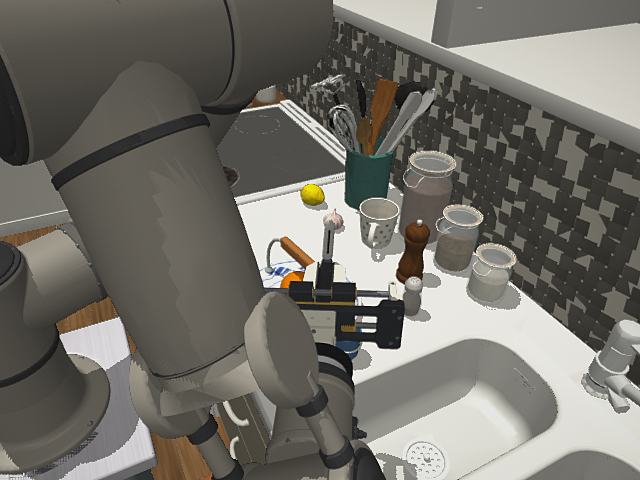

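```bash
python3 -m jog '{"xyz":[[0.7,0.5,0],[0.8,0.6,0],[0.8,0.6,0],[0.8,0.6,-0.6],[0.5,0.4,-0.8],[0,0,-0.8],[0,0,-0.4],[0,0,0]],"angular":[[0,0,0],[0,0,0],[0,0,0],[0,0,0],[0,0,0],[0,0,0],[0,0,0],[0,0,0]]}';python3 - <<'E'
from h import *
st()
for n in('side','wrist'):cv2.imwrite(f'pics/{n}5.png',capture(n)[:,:,::-1])
E
```

```text
time: 10.3
tool_pos: [501.0, -106.6, 220.2]
tcp_rot: [-1.593, -0.065, -0.531]
contact_force: [0.3, -0.1, -0.1]
grip_width: 18.7
10.3 [ 501.  -106.6  220.2] [-1.593 -0.065 -0.531] [ 0.3 -0.1 -0.1] [-0.62  0.43  0.02] 18.7 [-0.99  0.79  1.84  1.15  1.77 -1.17]
```

View pics/wrist5.png

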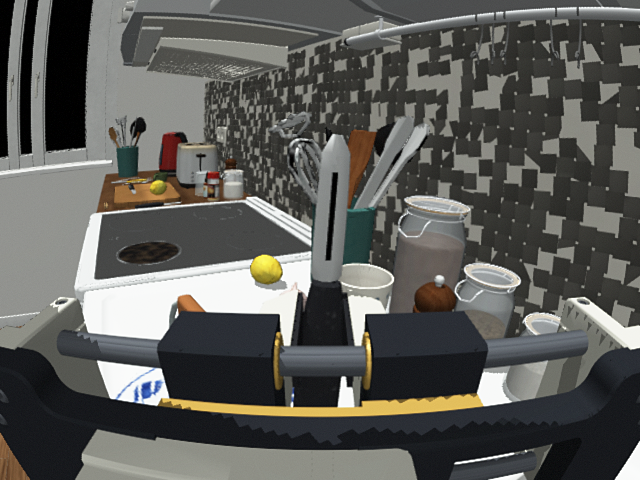

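View pics/side5.png

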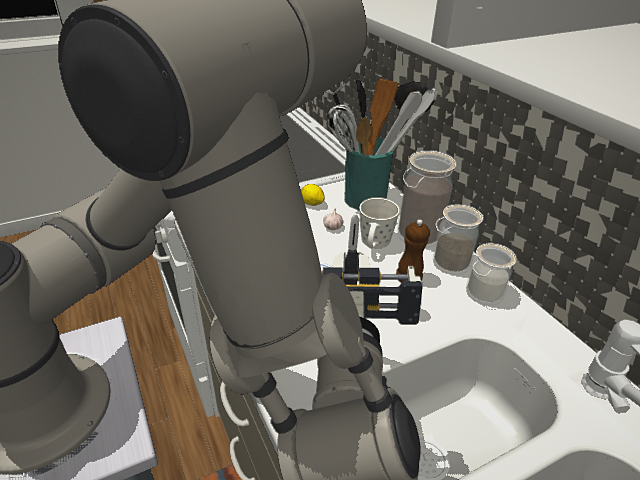

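```bash
cat >> h.py <<'E'
def peel(tip,hb,depth=4):
    o=bot.get_obs();T=o['tool_pos'];M=R.from_euler('xyz',o['tcp_rot']).as_matrix();d=M[:,2]
    out=[]
    for uv in(tip,hb):
        c,v=ray('wrist',uv);P=T-depth*d;s=((P-c)@d)/(v@d);out.append(c+s*v)
    t,b=out;ax=(t-b)/np.linalg.norm(t-b)
    print('len tip-hb',np.linalg.norm(t-b).round(1),'tip',t.round(1),'hb',b.round(1),'ax',ax.round(3),'foot',(b-105*ax).round(1),(t-170*ax).round(1))
E
python3 - <<'E'
from h import *
peel((337,137),(326,280))
o=bot.get_obs();print(R.from_euler('xyz',o['tcp_rot']).as_matrix().round(3))
p=camera_params('wrist');Rm=cv2.Rodrigues(p['rvec'])[0];print('cam',(-Rm.T@p['tvec']).round(1),Rm[2].round(3))
E
```

```text
len tip-hb 62.4 tip [ 500.5 -109.2  302.6] hb [ 499.7 -110.3  240.2] ax [0.013 0.018 1.   ] foot [ 498.3 -112.2  135.3] [ 498.2 -112.2  132.6]
[[ 0.86   0.046  0.508]
 [-0.506 -0.053  0.861]
 [ 0.066 -0.998 -0.022]]
cam [ 417.7 -237.2  308.4] [ 0.498  0.804 -0.326]
```

```bash
python3 -m jog '{"xyz":[[-0.15,-0.4,0],[0,0,-0.3],[0,0,-0.6],[0,0,-0.6],[0,0,-0.6],[0,0,-0.3],[0,0,0]],"angular":[[0,0,0],[0,0,0],[0,0,0],[0,0,0],[0,0,0],[0,0,0],[0,0,0]]}';python3 - <<'E'
from h import *
st()
for n in('scene','side','wrist'):cv2.imwrite(f'pics/{n}6.png',capture(n)[:,:,::-1])
E
```

```text
time: 11.1
tool_pos: [497.5, -117.0, 169.3]
tcp_rot: [-1.594, -0.068, -0.534]
contact_force: [0.1, -0.3, -0.8]
grip_width: 18.3
11.1 [ 497.5 -117.   169.3] [-1.594 -0.068 -0.534] [ 0.1 -0.3 -0.8] [-0.66  0.45 -0.05] 18.3 [-1.01  0.89  1.82  1.12  1.74 -1.25]
```

View pics/wrist6.png

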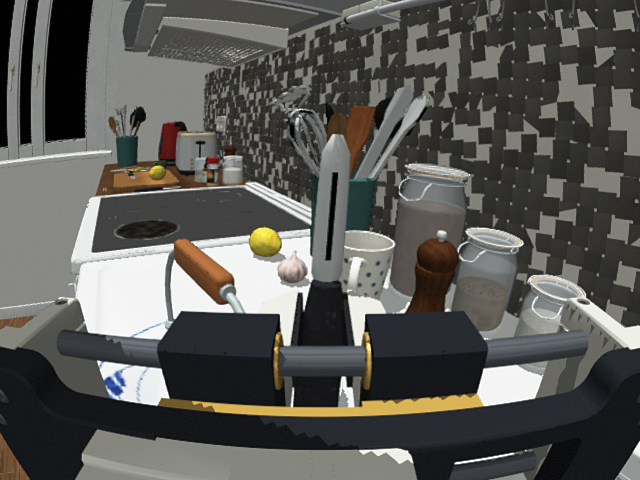

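View pics/side6.png

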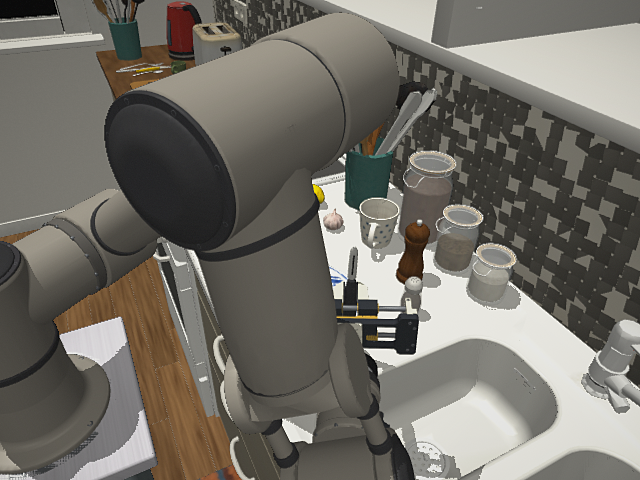

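View pics/scene6.png

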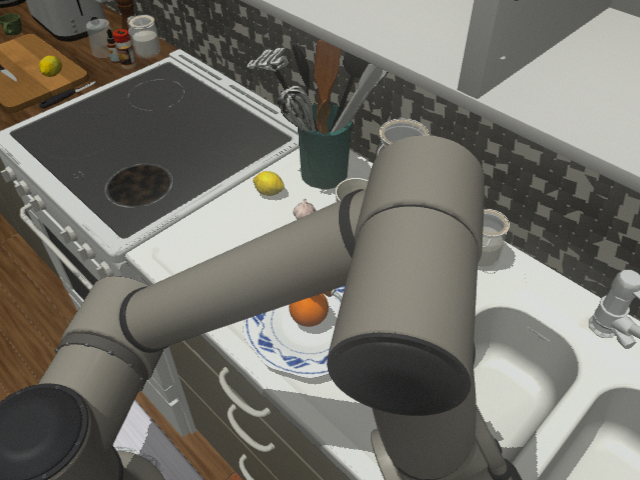

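```bash
python3 -m jog '{"xyz":[[0,0.05,-0.3],[0,0,-0.4],[0,0,-0.4],[0,0,-0.3],[0,0,0]],"angular":[[0,0,0],[0,0,0],[0,0,0],[0,0,0],[0,0,0]]}';python3 - <<'E'
from h import *
st()
cv2.imwrite('pics/w7.png',capture('wrist')[:,:,::-1])
E
```

```text
time: 11.75
tool_pos: [497.7, -116.0, 140.7]
tcp_rot: [-1.596, -0.072, -0.533]
contact_force: [-0.6, -0.2, -0.7]
grip_width: 18.4
11.75 [ 497.7 -116.   140.7] [-1.596 -0.072 -0.533] [-0.6 -0.2 -0.7] [-0.59  0.44 -0.01] 18.4 [-1.01  0.95  1.81  1.12  1.72 -1.3 ]
```

View pics/w7.png

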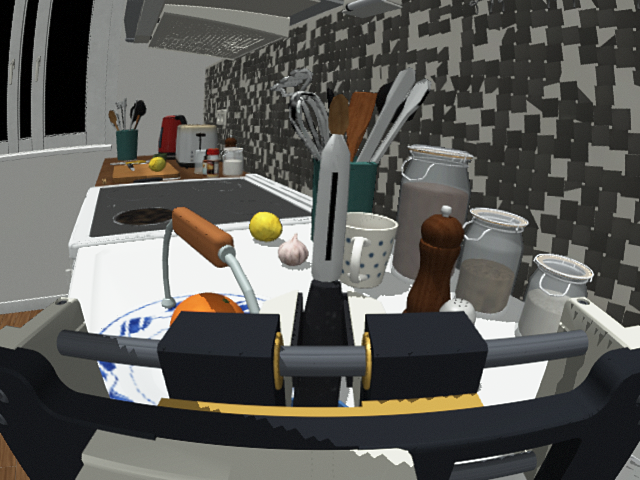

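```bash
python3 -m jog '{"xyz":[[0,0,-0.3],[0,0,-0.4],[0,0,-0.4],[0,0,-0.3],[0,0,0]],"angular":[[0,0,0],[0,0,0],[0,0,0],[0,0,0],[0,0,0]]}';python3 - <<'E'
from h import *
st()
cv2.imwrite('pics/w8.png',capture('wrist')[:,:,::-1])
E
```

```text
time: 12.3
tool_pos: [497.8, -116.2, 110.6]
tcp_rot: [-1.596, -0.073, -0.533]
contact_force: [0.3, -0.5, -1.6]
grip_width: 18.4
12.3 [ 497.8 -116.2  110.6] [-1.596 -0.073 -0.533] [ 0.3 -0.5 -1.6] [-0.68  0.43  0.04] 18.4 [-1.01  1.01  1.8   1.11  1.7  -1.35]
```

View pics/w8.png

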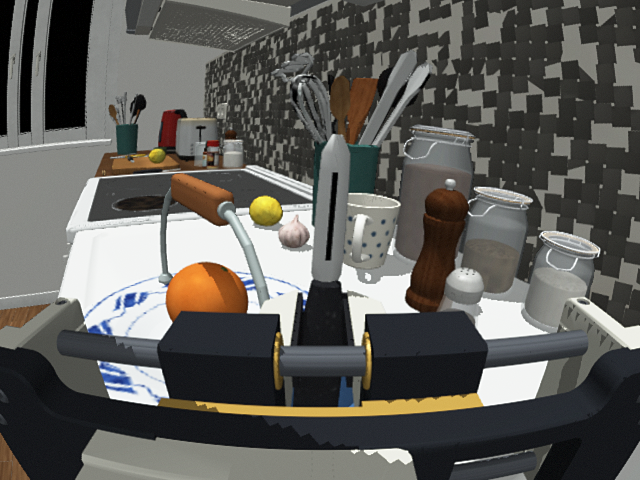

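```bash
python3 -m jog '{"xyz":[[0,0,-0.2],[0,0,-0.2],[0,0,0]],"angular":[[0,0,0],[0,0,0],[0,0,0]]}';python3 -c "
from h import *;st()"
```

```text
time: 12.65
tool_pos: [497.9, -116.2, 102.5]
tcp_rot: [-1.596, -0.073, -0.533]
contact_force: [0.5, -0.7, -0.6]
grip_width: 18.6
12.65 [ 497.9 -116.2  102.5] [-1.596 -0.073 -0.533] [ 0.5 -0.7 -0.6] [-0.67  0.43 -0.01] 18.6 [-1.01  1.03  1.79  1.11  1.69 -1.36]
```

```bash
python3 -m jog '{"xyz":[[0,0,0],[0,0,0],[0,0,0],[0,0,0]],"angular":[[0,0,0],[0,0,0],[0,0,0],[0,0,0]]}' 0.1;python3 - <<'E'
from h import *
st()
cv2.imwrite('pics/w9.png',capture('wrist')[:,:,::-1])
E
```

```text
time: 13.05
tool_pos: [497.9, -116.3, 103.1]
tcp_rot: [-1.595, -0.074, -0.533]
contact_force: [-0.3, 0.1, -0.0]
grip_width: 40.6
13.05 [ 497.9 -116.3  103.1] [-1.595 -0.074 -0.533] [-0.3  0.1 -0. ] [-0.56  0.36  0.03] 40.6 [-1.01  1.03  1.79  1.11  1.69 -1.36]
```

View pics/w9.png

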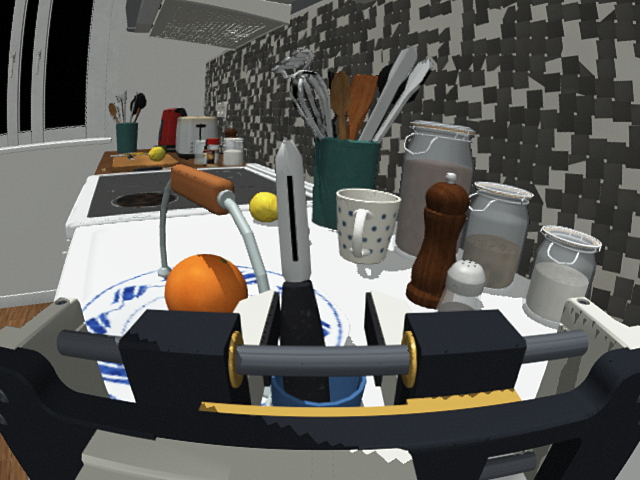

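```bash
python3 -m jog '{"xyz":[[-0.1,-0.17,0],[-0.25,-0.43,0],[-0.4,-0.7,0],[-0.5,-0.86,0],[-0.5,-0.86,0],[-0.5,-0.86,0],[-0.5,-0.86,0],[-0.2,-0.3,0]],"angular":[[0,0,0],[0,0,0],[0,0,0],[0,0,0],[0,0,0],[0,0,0],[0,0,0],[0,0,0]]}';python3 - <<'E'
from h import *
st()
for n in('scene','side','wrist'):cv2.imwrite(f'pics/{n}10.png',capture(n)[:,:,::-1])
E
```

```text
time: 13.9
tool_pos: [432.9, -226.2, 103.1]
tcp_rot: [-1.597, -0.075, -0.534]
contact_force: [-0.3, -0.0, -0.1]
grip_width: 41.5
13.9 [ 432.9 -226.2  103.1] [-1.597 -0.075 -0.534] [-0.3 -0.  -0.1] [-0.54  0.41  0.03] 41.5 [-1.21  1.05  1.64  0.94  1.82 -1.29]
```

View pics/wrist10.png

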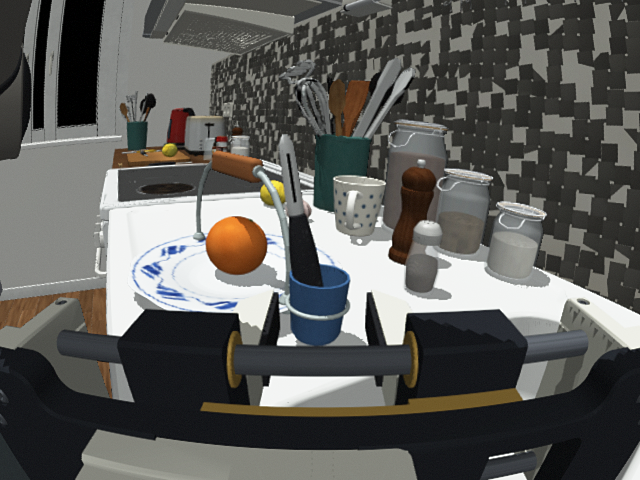

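View pics/side10.png

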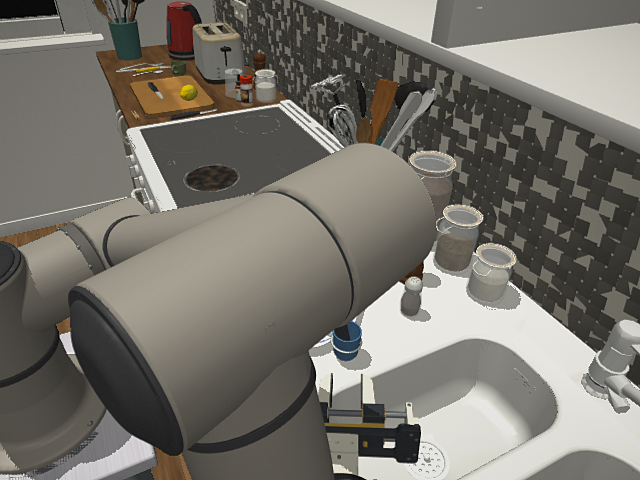

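```bash
python3 -m jog '{"xyz":[[0,0,0.5],[0,0,1],[0,0,1],[0,0,1],[0,0,1],[0,0,1],[0,0,1],[0,0,1],[0,0,0.8],[0,0,0.3]],"angular":[[0,0,0],[0,0,0],[0,0,0],[0,0,0],[-0.3,0.2,0],[-0.6,0.35,0],[-0.8,0.5,0],[-0.8,0.5,0],[-0.8,0.5,0],[-0.8,0.5,0]]}';python3 -m jog '{"xyz":[[0,0,0],[0,0,0],[0,0,0],[0,0,0],[0,0,0],[0,0,0],[0,0,0],[0,0,0],[0,0,0],[0,0,0]],"angular":[[-0.8,0.5,0],[-0.8,0.5,0],[-0.8,0.5,0],[-0.8,0.5,0],[-0.8,0.5,0],[-0.8,0.5,0],[-0.8,0.5,0],[-0.8,0.5,0],[-0.8,0.5,0],[0,0,0]]}'; python3 -c "
from h import *;st()"
```

```text
time: 15.05
tool_pos: [434.6, -212.3, 284.8]
tcp_rot: [-2.109, -0.039, -0.497]
contact_force: [0.3, 0.6, -0.6]
grip_width: 41.5
time: 16.05
tool_pos: [433.1, -196.9, 294.3]
tcp_rot: [-3.032, 0.021, -0.474]
contact_force: [0.6, 0.1, 0.5]
grip_width: 41.3
16.05 [ 433.1 -196.9  294.3] [-3.032  0.021 -0.474] [0.6 0.1 0.5] [-0.15  0.05 -0.05] 41.3 [-0.66  0.22  1.52  0.1   1.45 -0.2 ]
```

```bash
python3 -m jog '{"xyz":[[0.2,1,0],[0.2,1,0],[0.2,1,0],[0.2,1,0],[0.2,1,0],[0.2,1,0],[0.2,1,0],[0.2,1,0],[0.2,1,0],[0.1,0.8,0]],"angular":[[-0.4,0.2,0.6],[-0.4,0.2,0.6],[0,0,0.6],[0,0,0.6],[0,0,0.6],[0,0,0.6],[0,0,0.6],[0,0,0.6],[0,0,0.6],[0,0,0.6]]}' -0.2; python3 -m jog '{"xyz":[[0,0,-0.3],[0,0,-0.4],[0,0,-0.3],[0,0,0],[0,0,0]],"angular":[[0,0,0],[0,0,0],[0,0,0],[0,0,0],[0,0,0]]}';python3 - <<'E'
from h import *
st()
for n in('scene','side','wrist'):cv2.imwrite(f'pics/{n}11.png',capture(n)[:,:,::-1])
p=camera_params('wrist');np.save('p11.npy',p,allow_pickle=True)
E
```

```text
time: 17.05
tool_pos: [463.7, 12.9, 291.6]
tcp_rot: [-3.101, 0.037, 0.181]
contact_force: [-0.5, -1.0, 0.3]
grip_width: 54.8
time: 17.55
tool_pos: [461.0, 13.2, 268.5]
tcp_rot: [-3.094, 0.041, 0.18]
contact_force: [0.5, -0.0, -0.2]
grip_width: 55.0
17.55 [461.   13.2 268.5] [-3.094  0.041  0.18 ] [ 0.5 -0.  -0.2] [-0.04 -0.02 -0.03] 55.0 [-0.16  0.22  1.58  0.03  1.4  -0.34]
```

View pics/wrist11.png

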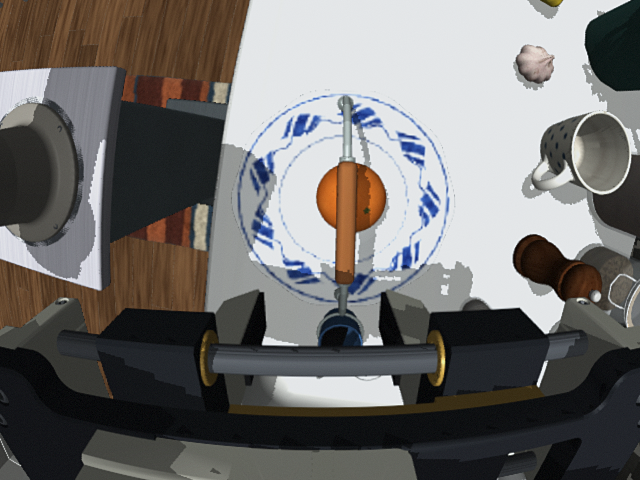

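View pics/scene11.png

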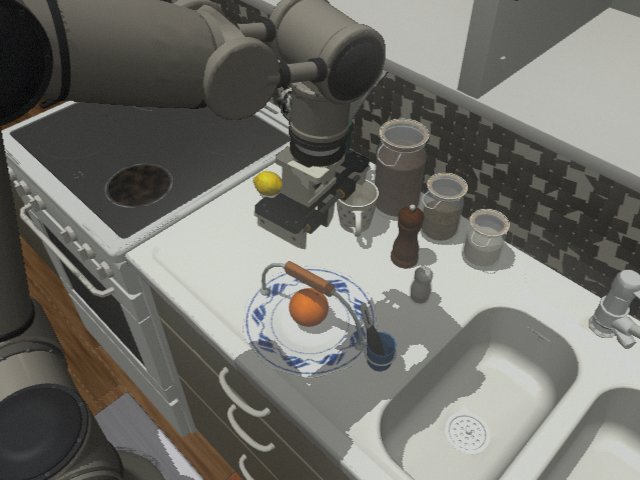

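View pics/side11.png

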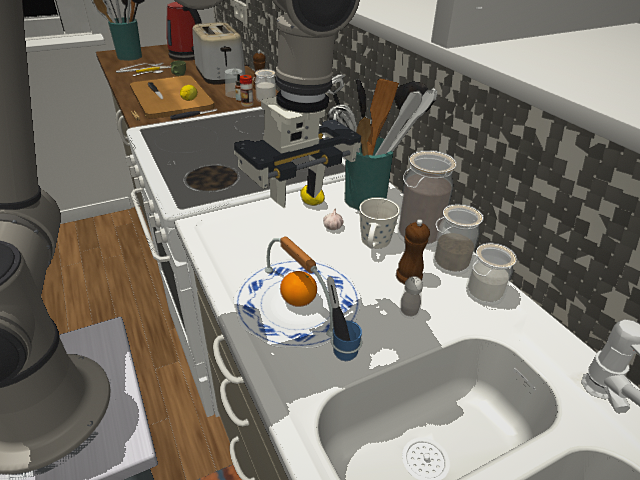

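```bash
python3 - <<'E'
from h import *
a=[cv2.imread(f'pics/{f}') for f in('scene0.png','scene11.png')]
b=[cv2.imread(f'pics/{f}') for f in('side0.png','side11.png')]
def org(im):
    h=cv2.cvtColor(im,cv2.COLOR_BGR2HSV);m=cv2.inRange(h,(3,170,90),(20,255,255));n,l,s,c=cv2.connectedComponentsWithStats(m)
    i=[k for k in range(1,n) if 290-60<c[k][0]<350 and 270<c[k][1]<340 and s[k][4]>300];return [(s[k],c[k].round(1)) for k in i]
for im in a+b:print(org(im))
out=np.hstack([cv2.resize(x[250:390,230:410],None,fx=2.2,fy=2.2,interpolation=cv2.INTER_CUBIC) for x in a]);
out2=np.hstack([cv2.resize(x[225:365,225:405],None,fx=2.2,fy=2.2,interpolation=cv2.INTER_CUBIC) for x in b]);
cv2.imwrite('pics/cmp.png',np.vstack([out,out2])[:600])
E
```

```text
[(array([291, 293,  25,  22, 320], dtype=int32), array([302.2, 303.4]))]
[(array([293, 294,  26,  21, 339], dtype=int32), array([304.5, 304.2]))]
[(array([280, 271,  36,  34, 964], dtype=int32), array([297. , 287.5]))]
[(array([281, 271,  36,  35, 981], dtype=int32), array([298.3, 288.1]))]
```

View pics/cmp.png

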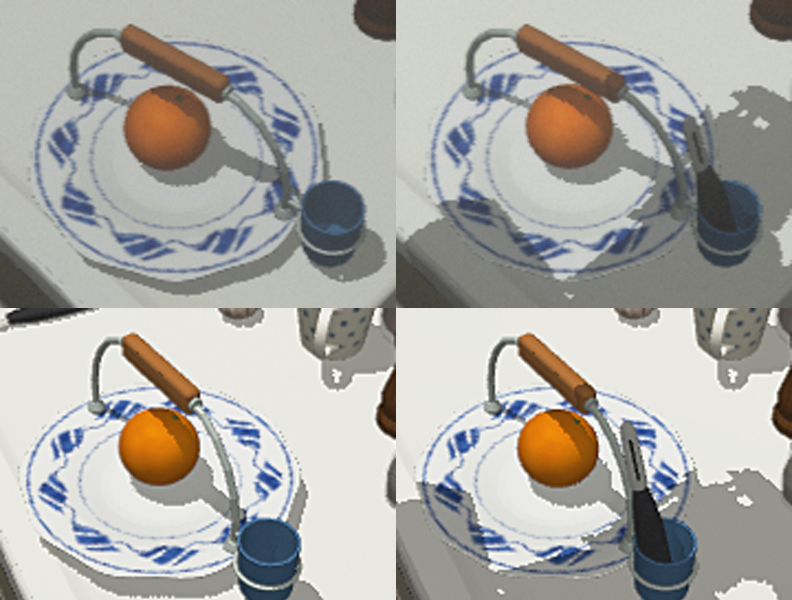

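```bash
python3 - <<'E'
from h import *
zoom('pics/wrist11.png',(260,130,170,200),'pics/w11z.png',3)
E
```

```text
(no output)
```

View pics/w11z.png

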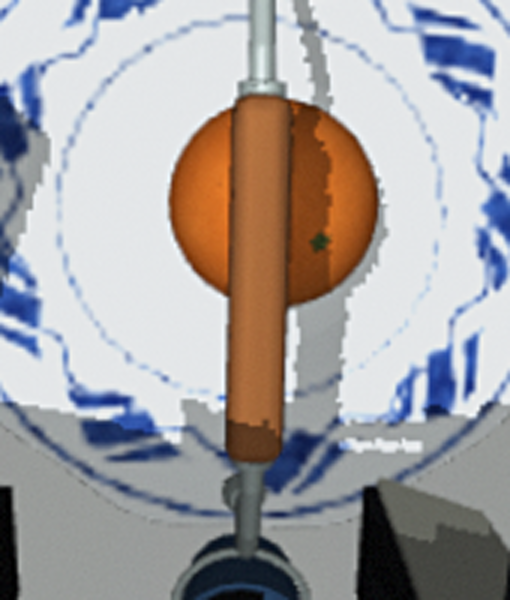

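```bash
python3 - <<'E'
from h import *
p=np.load('p11.npy',allow_pickle=True).item()
a=onz('wrist',(347.3,162.3),149,p);b=onz('wrist',(344.3,283.3),149,p);print(a.round(1),b.round(1),((a+b)/2).round(1),np.linalg.norm(a-b).round(1),np.degrees(np.arctan2(*(b-a)[[1,0]])).round(1))
for f,pl in(('scene',((425,180),(572,258))),): pass
for s in (((z),) for z in ()):pass
o=lambda u,v:(260+u/3,130+v/3)
print('far bail',onz('wrist',o(262,40),130,p).round(1))
for uv in((347,103),): print('far foot',onz('wrist',uv,27,p).round(1))
M=R.from_euler('xyz',bot.get_obs()['tcp_rot']).as_matrix();print(M.round(3))
E
```

```text
[464.4  81.  149. ] [480.8 -14.3 149. ] [472.6  33.3 149. ] 96.7 -80.3
far bail [462.3  95.5 130. ]
far foot [456.4 140.4  27. ]
[[ 0.983  0.177 -0.048]
 [ 0.179 -0.983  0.039]
 [-0.04  -0.047 -0.998]]
```

```bash
python3 -m jog '{"xyz":[[0.6,0.2,0],[0,0,0],[0,0,0]],"angular":[[-0.37,-0.46,-0.1],[0,0,0],[0,0,0]]}'; python3 - <<'E'
from h import *
st()
M=R.from_euler('xyz',bot.get_obs()['tcp_rot']).as_matrix();print(M.round(3))
E
```

```text
time: 18.0
tool_pos: [473.7, 17.0, 269.5]
tcp_rot: [3.141, -0.002, 0.168]
contact_force: [0.7, 0.5, 0.0]
grip_width: 55.2
18.0 [473.7  17.  269.5] [ 3.141e+00 -2.000e-03  1.680e-01] [0.7 0.5 0. ] [-0.06  0.01 -0.01] 55.2 [-0.13  0.21  1.58  0.    1.34 -0.29]
[[ 0.986  0.167  0.002]
 [ 0.167 -0.986  0.   ]
 [ 0.002  0.    -1.   ]]
```

Well placed. Descend to about 165, check, then on.

```bash
python3 -m jog '{"xyz":[[0,0,-0.4],[0,0,-0.8],[0,0,-0.8],[0,0,-0.8],[0,0,-0.7],[0,0,-0.3],[0,0,0]],"angular":[[0,0,0],[0,0,0],[0,0,0],[0,0,0],[0,0,0],[0,0,0],[0,0,0]]}'; python3 - <<'E'
from h import *
st();cv2.imwrite('pics/w12.png',capture('wrist')[:,:,::-1])
p=camera_params('wrist');np.save('p12.npy',p,allow_pickle=True)
zoom('pics/w12.png',(220,40,240,360),'pics/w12z.png',1.6)
E
```

```text
time: 18.7
tool_pos: [471.8, 15.6, 188.5]
tcp_rot: [-3.138, 0.003, 0.167]
contact_force: [0.9, 0.7, 0.3]
grip_width: 55.1
18.7 [471.8  15.6 188.5] [-3.138e+00  3.000e-03  1.670e-01] [0.9 0.7 0.3] [-0.1   0.05  0.05] 55.1 [-0.13  0.28  1.72  0.    1.14 -0.3 ]
```

View pics/w12z.png

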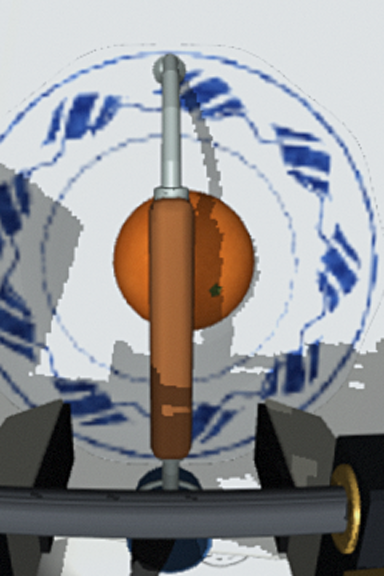

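```bash
python3 - <<'E'
from h import *
p=np.load('p12.npy',allow_pickle=True).item()
o=lambda u,v:(220+u/1.6,40+v/1.6)
a=onz('wrist',o(173,197),149,p);b=onz('wrist',o(171,457),149,p);print(a.round(1),b.round(1),((a+b)/2).round(1),np.linalg.norm(a-b).round(1),np.degrees(np.arctan2(*(b-a)[[1,0]])).round(1))
f=onz('wrist',o(170,68),27,p);print(f.round(1))
E
```

```text
[464.9  82.2 149. ] [480.8 -14.1 149. ] [472.9  34.1 149. ] 97.6 -80.6
[455.  140.9  27. ]
```

```bash
python3 -m jog '{"xyz":[[0.15,0.1,-0.4],[0,0,-0.7],[0,0,-0.7],[0,0,-0.7],[0,0,-0.4],[0,0,-0.2],[0,0,0]],"angular":[[0,0,0],[0,0,0],[0,0,0],[0,0,0],[0,0,0],[0,0,0],[0,0,0]]}'; python3 - <<'E'
from h import *
st();cv2.imwrite('pics/w13.png',capture('wrist')[:,:,::-1])
E
```

```text
time: 19.45
tool_pos: [478.5, 17.8, 126.7]
tcp_rot: [-3.14, -0.005, 0.167]
contact_force: [0.2, -0.6, -0.2]
grip_width: 55.2
19.45 [478.5  17.8 126.7] [-3.14  -0.005  0.167] [ 0.2 -0.6 -0.2] [-0.1   0.05 -0.07] 55.2 [-0.13  0.37  1.8   0.    0.97 -0.29]
```

View pics/w13.png

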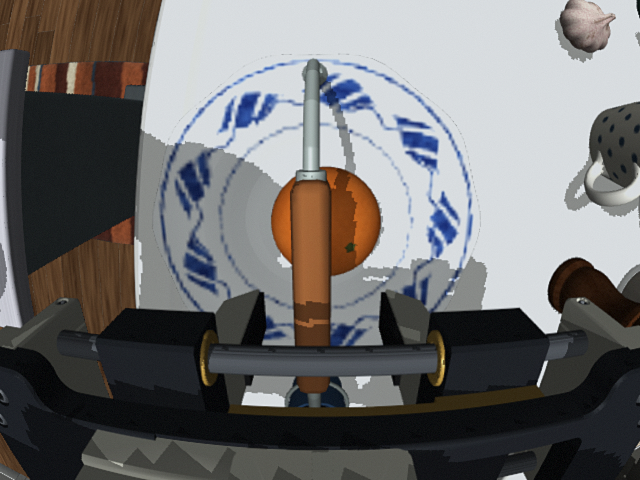

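```bash
python3 -m jog '{"xyz":[[-0.2,0,-0.2],[0,0,-0.15],[0,0,0]],"angular":[[0,0,0],[0,0,0],[0,0,0]]}'; python3 - <<'E'
from h import *
st()
E
```

```text
time: 19.8
tool_pos: [475.3, 17.7, 120.8]
tcp_rot: [-3.141, -0.009, 0.167]
contact_force: [-0.5, 0.1, 0.5]
grip_width: 55.3
19.8 [475.3  17.7 120.8] [-3.141 -0.009  0.167] [-0.5  0.1  0.5] [-0.07  0.02  0.04] 55.3 [-0.13  0.37  1.81  0.    0.95 -0.3 ]
```

```bash
python3 -m jog '{"xyz":[[0,0,-0.05],[0,0,0],[0,0,0],[0,0,0]],"angular":[[0,0.09,0],[0,0,0],[0,0,0],[0,0,0]]}' 0.55; python3 -m jog '{"xyz":[[0,0,0],[0,0,0],[0,0,0],[0,0,0],[0,0,0],[0,0,0]],"angular":[[0,0,0],[0,0,0],[0,0,0],[0,0,0],[0,0,0],[0,0,0]]}' 1; python3 - <<'E'
from h import *
st();cv2.imwrite('pics/w14.png',capture('wrist')[:,:,::-1])
E
```

```text
time: 20.2
tool_pos: [475.7, 17.6, 120.2]
tcp_rot: [-3.14, 0.0, 0.167]
contact_force: [-0.1, 0.2, 0.2]
grip_width: 27.8
time: 20.8
tool_pos: [474.7, 17.5, 120.0]
tcp_rot: [-3.139, 0.002, 0.167]
contact_force: [-1.6, 0.4, 0.0]
grip_width: 15.8
20.8 [474.7  17.5 120. ] [-3.139e+00  2.000e-03  1.670e-01] [-1.6  0.4  0. ] [-0.18  0.07  0.05] 15.8 [-0.13  0.37  1.81  0.    0.96 -0.29]
```

View pics/w14.png

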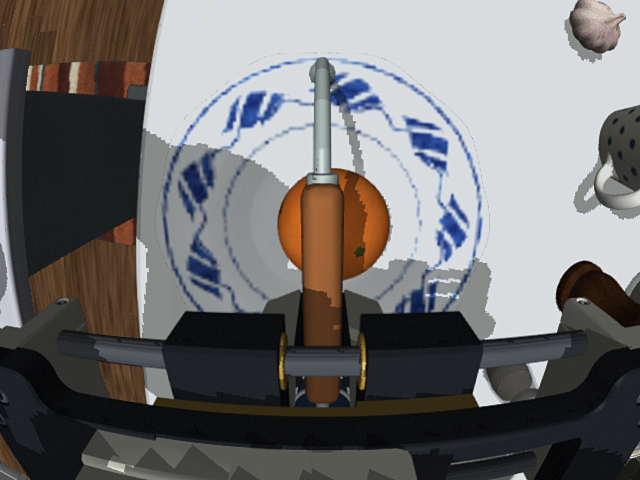

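```bash
python3 -m jog '{"xyz":[[0,0,0.05],[0,0,0.05],[0,0,0.06],[0,0,0.06],[0,0,0.06],[0,0,0.06],[0,0,0.06],[0,0,0]],"angular":[[0,0,0],[0,0,0],[0,0,0],[0,0,0],[0,0,0],[0,0,0],[0,0,0],[0,0,0]]}'; python3 - <<'E'
from h import *
st()
for n in('scene','side','wrist'):cv2.imwrite(f'pics/{n}15.png',capture(n)[:,:,::-1])
E
```

```text
time: 21.65
tool_pos: [472.1, 18.1, 125.3]
tcp_rot: [-3.137, 0.01, 0.167]
contact_force: [-0.2, -0.0, -9.0]
grip_width: 15.4
21.65 [472.1  18.1 125.3] [-3.137  0.01   0.167] [-0.2 -0.  -9. ] [-0.11  0.   -0.03] 15.4 [-0.13  0.37  1.8   0.    0.98 -0.29]
```

View pics/side15.png

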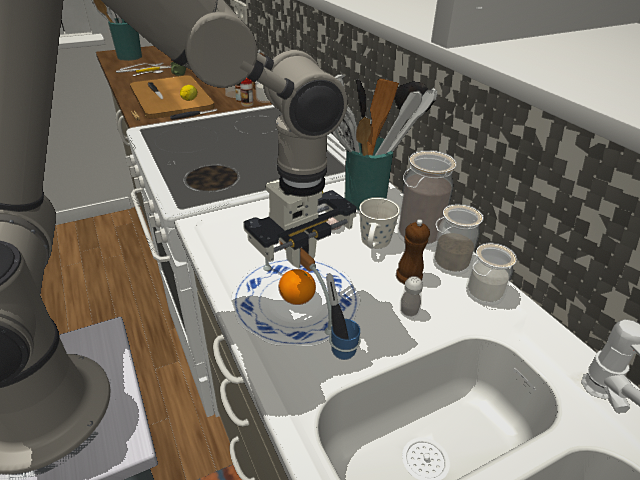

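View pics/wrist15.png

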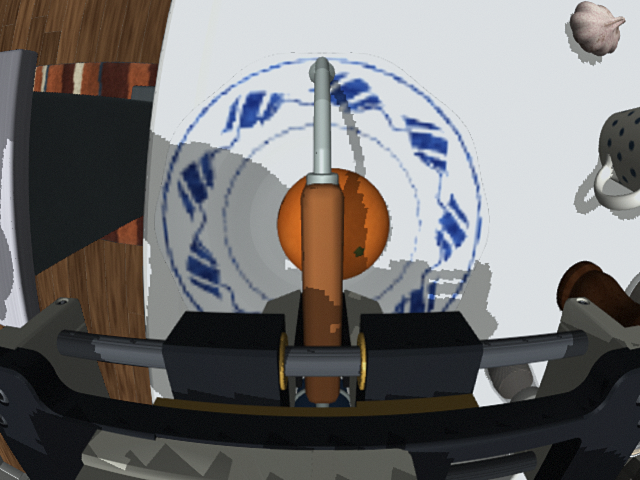

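```bash
cat >> h.py <<'E'
def lev():
    o=bot.get_obs();M=R.from_euler('xyz',o['tcp_rot']).as_matrix();c=np.cross(M[:,2],[0,0,-1]);print('level corr units',(c/0.10472).round(3),'tilt deg',np.degrees(np.linalg.norm(c)).round(2))
E
python3 -m jog '{"xyz":[[0,0,0.05],[0,0,0.1],[0,0,0.15],[0,0,0.2],[0,0,0.25],[0,0,0.25],[0,0,0.25],[0,0,0.25],[0,0,0.25],[0,0,0.25]],"angular":[[0,-0.03,0],[-0.01,-0.03,0],[-0.01,-0.03,0],[0,-0.02,0],[0,-0.02,0],[0,-0.02,0],[0,-0.02,0],[0,-0.02,0],[0,-0.02,0],[0,-0.02,0]]}'; python3 - <<'E'
from h import *
st();lev();cv2.imwrite('pics/w16.png',capture('wrist')[:,:,::-1])
E
```

```text
time: 22.8
tool_pos: [471.5, 18.2, 168.5]
tcp_rot: [3.14, -0.014, 0.167]
contact_force: [-0.5, -0.8, -9.5]
grip_width: 15.8
22.8 [471.5  18.2 168.5] [ 3.14  -0.014  0.167] [-0.5 -0.8 -9.5] [-0.13  0.07 -0.03] 15.8 [-0.13  0.3   1.77  0.    1.06 -0.29]
level corr units [-0.01   0.138  0.   ] tilt deg 0.83
```

View pics/w16.png

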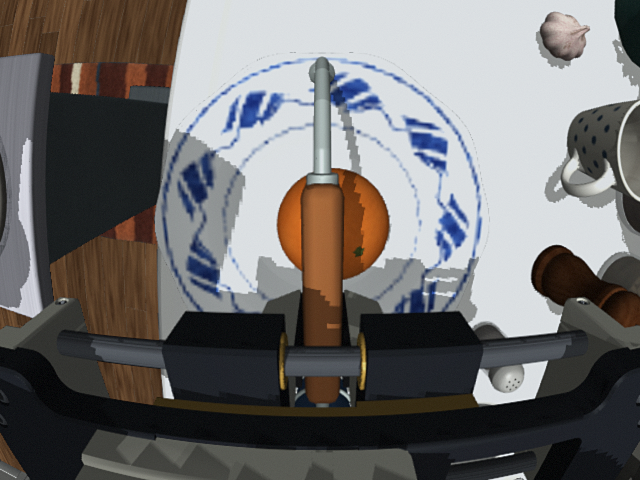

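```bash
python3 -m jog '{"xyz":[[0,0,0.2],[0,0,0.2],[0,0,0.2],[0,0,0.2],[0,0,0.2],[0,0,0.15],[0,0,0.1],[0,0,0.05],[0,0,0],[0,0,0]],"angular":[[0,0.03,0],[0,0.03,0],[0,0.02,0],[0,0.02,0],[0,0.01,0],[0,0.01,0],[0,0,0],[0,0,0],[0,0,0],[0,0,0]]}'; python3 - <<'E'
from h import *
st();lev()
for n in('scene','side','wrist'):cv2.imwrite(f'pics/{n}17.png',capture(n)[:,:,::-1])
E
```

```text
time: 23.85
tool_pos: [471.7, 18.2, 197.5]
tcp_rot: [-3.141, -0.002, 0.167]
contact_force: [0.5, 0.3, -8.8]
grip_width: 15.6
23.85 [471.7  18.2 197.5] [-3.141e+00 -2.000e-03  1.670e-01] [ 0.5  0.3 -8.8] [-0.08  0.02 -0.05] 15.6 [-0.12  0.27  1.71  0.    1.16 -0.29]
level corr units [-0.009  0.017  0.   ] tilt deg 0.12
```

View pics/side17.png

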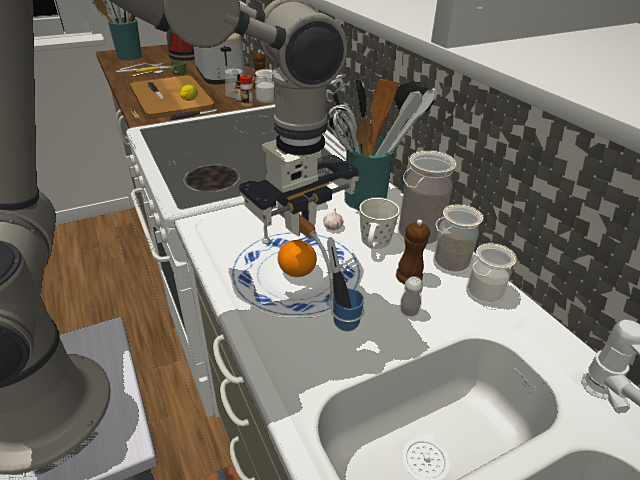

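View pics/scene17.png

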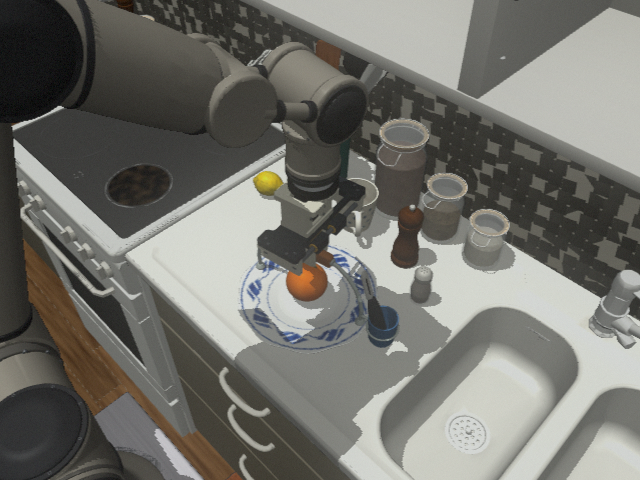

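```bash
python3 - <<'E'
from h import *
for n,uv in(('mug',(352,228)),('mughandle',(360,240)),('mill',(404,266)),('salt',(421,301)),('garlic',(304,222))):print(n,onz('scene',uv,0).round())
E
python3 -m jog '{"xyz":[[0,0,0],[0,0,0],[0,0,0],[0,0,0],[0,0,0],[0,0,0],[0,0,0],[0,0,0],[0,0,0],[0,0,0]],"angular":[[0,0,-0.04],[0,0,-0.08],[0,0,-0.12],[0,0,-0.16],[0,0,-0.2],[0,0,-0.24],[0,0,-0.24],[0,0,-0.24],[0,0,-0.24],[0,0,-0.24]]}';  python3 - <<'E'
from h import *
st();lev()
E
```

```text
mug [717. 149.   0.]
mughandle [702. 112.   0.]
mill [711.  -2.   0.]
salt [664. -84.  -0.]
garlic [656. 238.   0.]
time: 25.0
tool_pos: [471.5, 18.2, 197.2]
tcp_rot: [-3.141, -0.001, -0.038]
contact_force: [-0.3, -0.9, -9.2]
grip_width: 16.0
25.0 [471.5  18.2 197.2] [-3.141e+00 -1.000e-03 -3.800e-02] [-0.3 -0.9 -9.2] [-0.12  0.05  0.02] 16.0 [-0.12  0.27  1.71  0.    1.16 -0.09]
level corr units [-0.008  0.013  0.   ] tilt deg 0.09
```

```bash
python3 -m jog '{"xyz":[[0,0,0],[0,0,0],[0,0,0],[0,0,0],[0,0,0],[0,0,0],[0,0,0],[0,0,0],[0,0,0],[0,0,0]],"angular":[[0,0,-0.24],[0,0,-0.26],[0,0,-0.28],[0,0,-0.3],[0,0,-0.3],[0,0,-0.3],[0,0,-0.3],[0,0,-0.3],[0,0,-0.3],[0,0,-0.3]]}'; python3 -m jog '{"xyz":[[0,0,0],[0,0,0],[0,0,0],[0,0,0],[0,0,0],[0,0,0],[0,0,0],[0,0,0],[0,0,0],[0,0,0]],"angular":[[0,0,-0.3],[0,0,-0.3],[0,0,-0.3],[0,0,-0.3],[0,0,-0.3],[0,0,-0.3],[0,0,-0.3],[0,0,-0.3],[0,0,-0.3],[0,0,-0.3]]}'; python3 - <<'E'
from h import *
st();lev()
for n in('scene','wrist'):cv2.imwrite(f'pics/{n}18.png',capture(n)[:,:,::-1])
E
```

```text
time: 26.0
tool_pos: [471.5, 18.2, 197.2]
tcp_rot: [-3.141, -0.001, -0.365]
contact_force: [-0.1, -0.0, -9.4]
grip_width: 15.9
time: 27.0
tool_pos: [471.6, 18.2, 197.2]
tcp_rot: [-3.141, -0.001, -0.706]
contact_force: [0.2, -1.1, -8.9]
grip_width: 15.5
27.0 [471.6  18.2 197.2] [-3.141e+00 -1.000e-03 -7.060e-01] [ 0.2 -1.1 -8.9] [-0.1   0.12 -0.04] 15.5 [-0.12  0.27  1.71  0.    1.16  0.58]
level corr units [0.002 0.017 0.   ] tilt deg 0.1
```

View pics/wrist18.png

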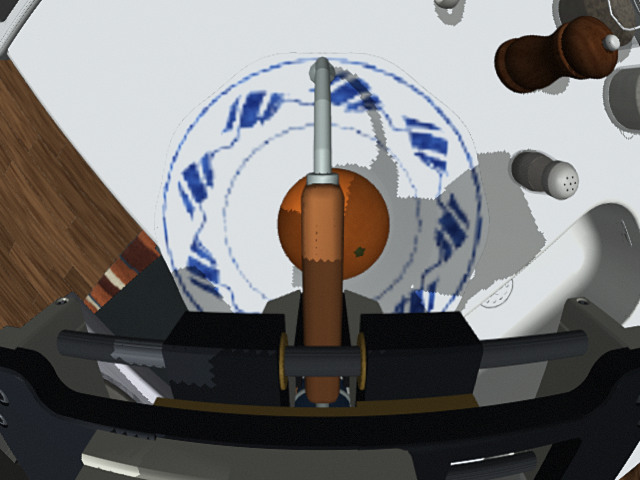

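View pics/scene18.png

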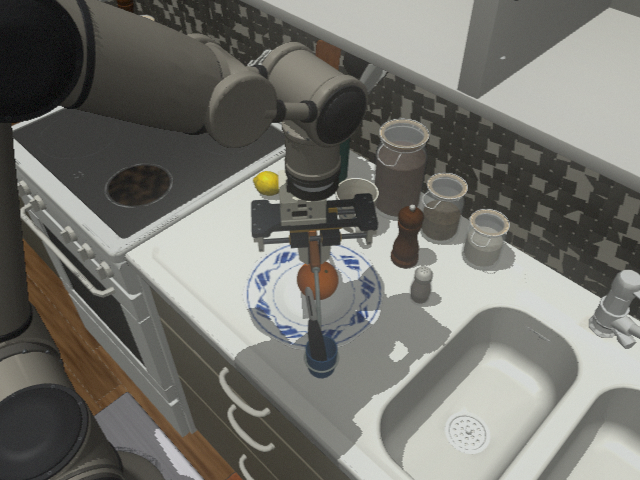

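```bash
for i in 1; do python3 -m jog '{"xyz":[[0,0,0],[0,0,0],[0,0,0],[0,0,0],[0,0,0],[0,0,0],[0,0,0],[0,0,0],[0,0,0],[0,0,0]],"angular":[[0,0,-0.3],[0,0,-0.3],[0,0,-0.3],[0,0,-0.3],[0,0,-0.3],[0,0,-0.3],[0,0,-0.3],[0,0,-0.3],[0,0,-0.3],[0,0,-0.3]]}'; done; python3 -m jog '{"xyz":[[0,0,0],[0,0,0],[0,0,0],[0,0,0],[0,0,0],[0,0,0],[0,0,0],[0,0,0],[0,0,0],[0,0,0]],"angular":[[0,0,-0.3],[0,0,-0.3],[0,0,-0.3],[0,0,-0.3],[0,0,-0.3],[0,0,-0.3],[0,0,-0.3],[0,0,-0.3],[0,0,-0.3],[0,0,-0.3]]}'; python3 -c "
from h import *
st();lev()"
```

```text
time: 28.1
tool_pos: [471.6, 18.2, 197.2]
tcp_rot: [-3.141, -0.002, -1.028]
contact_force: [-0.7, 0.4, -9.5]
grip_width: 15.8
time: 29.1
tool_pos: [471.6, 18.2, 197.2]
tcp_rot: [-3.14, -0.002, -1.353]
contact_force: [-0.0, -0.1, -9.2]
grip_width: 15.8
29.1 [471.6  18.2 197.2] [-3.140e+00 -2.000e-03 -1.353e+00] [-0.  -0.1 -9.2] [-0.08  0.13 -0.01] 15.8 [-0.12  0.27  1.71 -0.    1.16  1.23]
level corr units [0.012 0.014 0.   ] tilt deg 0.11
```

```bash
python3 -m jog '{"xyz":[[0,0,0],[0,0,0],[0,0,0],[0,0,0],[0,0,0],[0,0,0],[0,0,0],[0,0,0],[0,0,0],[0,0,0]],"angular":[[0,0,-0.3],[0,0,-0.3],[0,0,-0.27],[0,0,-0.24],[0,0,-0.21],[0,0,-0.18],[0,0,-0.15],[0,0,-0.12],[0,0,-0.09],[0,0,-0.05]]}'; python3 -m jog '{"xyz":[[0,0,0],[0,0,0],[0,0,0]],"angular":[[0,0,0],[0,0,0],[0,0,0]]}'; python3 - <<'E'
from h import *
st();lev()
for n in('scene','side','wrist'):cv2.imwrite(f'pics/{n}19.png',capture(n)[:,:,::-1])
E
```

```text
time: 30.1
tool_pos: [471.7, 18.2, 197.2]
tcp_rot: [-3.14, -0.002, -1.565]
contact_force: [0.9, -0.7, -8.7]
grip_width: 15.8
time: 30.4
tool_pos: [471.7, 18.2, 197.2]
tcp_rot: [-3.14, -0.002, -1.565]
contact_force: [-0.2, 0.4, -8.2]
grip_width: 16.1
30.4 [471.7  18.2 197.2] [-3.140e+00 -2.000e-03 -1.565e+00] [-0.2  0.4 -8.2] [-0.06  0.15  0.  ] 16.1 [-0.12  0.27  1.71 -0.    1.16  1.44]
level corr units [0.015 0.012 0.   ] tilt deg 0.12
```

View pics/scene19.png

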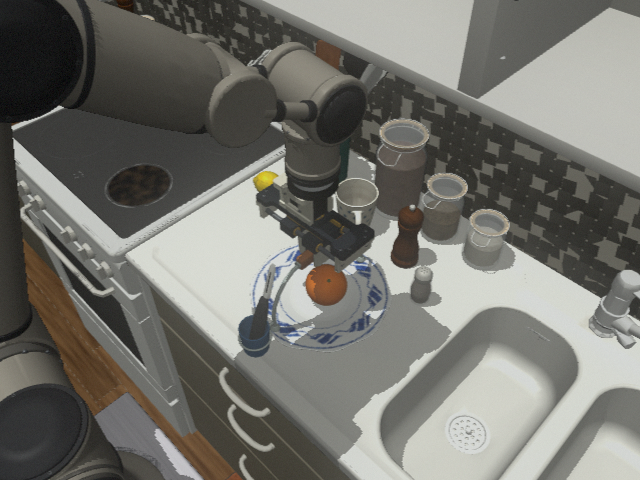

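View pics/side19.png

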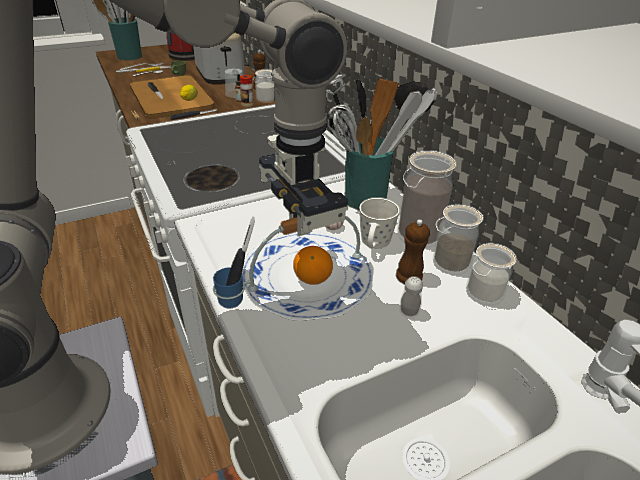

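View pics/wrist19.png

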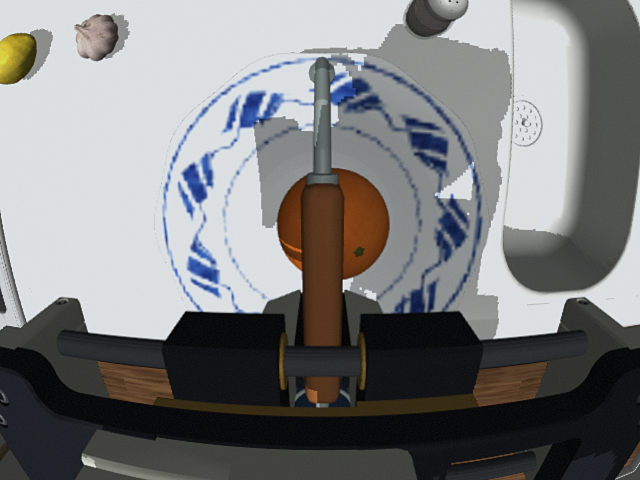

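```bash
python3 - <<'E'
from h import *
st();print(bot.close_job())
E
```

```text
30.55 [471.7  18.2 197.2] [-3.140e+00 -2.000e-03 -1.565e+00] [ 0.5  0.2 -9.2] [-0.05  0.14  0.  ] 15.7 [-0.12  0.27  1.71 -0.    1.16  1.44]
the job is handed in; nothing more can be done
None
```

The dish is ready to hand over: the peeler stands handle down in the blue cup, and the arm is holding the dish up by its grip with the cup facing the front edge. I handed the job in at 30.6 s of the 72 s allowed.

- **Peeler:** I released it in the cup and drew the gripper back. It leans about 10° against the rim, which is as upright as it sits when loose, and it was still standing in the last pictures.
- **Lift and turn:** I gripped the dish about 15 mm towards the cup from the middle of the grip and lifted it about 77 mm. I then turned it about 99°, because the cup started roughly 9–10° off square to the front edge.
- **Level and steady:** The tool is 0.1° off vertical, and the wrist view shows the dish has not shifted in the fingers since it stood on the worktop. During the lift the tool tilt reached about 0.8°, which I corrected. The gripper is closed on 15.7 mm of grip and carries about 9 N.
- **Orange:** It is still in the middle of the plate and did not move during the lift or turn. Pictures taken before and after the peeler went in suggest it shifted 2–3 mm at that stage. I can't say whether that was a slight nudge or a measuring error.
- **Grip force:** It is fixed at half the maximum, about 30 N, which is below the 40 N you recommend. The dish has still held level without slipping.
- **Left alone:** The lemon, salt shaker and pepper mill look to be in their original places.

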